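# Hold the slide box open

### The arm

A 6-joint arm with a two-finger parallel gripper is mounted at the origin on a cart in front of the work surface, level with it; the furniture and walls round the work are solid. World frame = base frame: x ahead of the robot, y to its left, z up, the work surface at z = 0. Lengths are in m, angles in rad, forces in N, time in s.
With the tool pointing down it reaches from about 0.375 to 0.9 m from the base axis. Payload 3.1 kg.
Tool frame: the origin (TCP) lies at the very end of the fingers, on their centre line; the grasp point (between the pads) lies 19 mm behind it (arm.tcp_to_grasp is the distance from the TCP to the grasp point, in m); z points along the fingers, y is the line along which they close (so a half turn about z gives the same grasp; the last joint's range is limited). The gripper opens to 85 mm and grips with 20 to 120 N. Pads are 22 mm wide; open, the fingers measure 114 mm over their backs; the gripper's body (76 mm by 85 mm) begins 54 mm behind the grasp point. The pads swing forward as they close: fully open they stand 13 mm farther back than shut.
Start: joints at [1.065, 0.527, 1.433, -0, 1.181, -0.178], TCP at [0.201, 0.592, 0.231] pointing down, gripper open.
Joint ranges: [-3.08, 3.08], [-0.75, 2.2], [0.22, 2.44], [-1.43, 4.57], [0, 2.65], [-2.85, 2.85]. Speed limits (rad/s): [2.79, 2.79, 3.14, 3.14, 3.14, 3.14].

### API

Orientations are given as a unit quaternion [w, x, y, z].
In Python, from workcell import get_obs, cams, arm gives the robot as it stands.
- The arm moves only by the shell command python3 -m jog 'ROWS' [FORCE]. ROWS is JSON, a list of rows, each an object of numbers: "grip": the finger opening in mm, from 0 to 85.4; "dx", "dy", "dz": the shift along the world's x, y, z in mm; "yaw": the turn about the world's z in degrees. A call has 1 to 12 rows; each row is the pose to reach, as a shift and turn from the pose commanded when the call began; what a row does not reach only later rows make up. A row lasts 1/10 s, in which the tool goes at most 50 mm and 8.59 degrees, less where a joint would pass 70% of its speed; a pose out of reach is approached as far as the arm can. A call with a gripper value outside its range is refused whole. The fingers move at their own pace and stop on an object; FORCE is the grip in N (left out, the last holds). Time passes only in rows, so rows that repeat a pose let the fingers close. It gives the time, the measured TCP pose, the force, the opening and the grip force at its end, in the units of the state.
- get_obs(): the state, without advancing time (a new reading comes with each control period).
- cams.camera(name): name is "scene" or "top"; returns a dict with "image" (384x512x3 uint8, blue, green, red), "range_z" (384x512 float32, m along the optical axis (not along the pixel's ray), 0 where there is no reading), "intrinsics" (3x3 intrinsics, pixels), "R" (3x3) and "t" (3): a world point X has camera coordinates R X + t. Camera axes: x right, y down, z forward; pixel columns grow to the right and rows downward; lengths in m; the calibration is good to about 2 mm. A picture is of the moment at which its call begins.
- arm.sign_off(): hands the job in; it is judged then, once.
The state is a dict: "time": time; "joints": joint angles; "qd": joint speeds; "joint_torque": joint torques, N m; "ee_pos": TCP position; "eef_rot": TCP orientation; "wrist_force": force on the tool from outside, world axes, zero at the start; "torque": the same for the moment, N m; "width": opening from 0.0 (shut) to 1.0 (fully open); "gripper_force": force on a finger pad.
Only numpy, scipy, OpenCV 4.12 (cv2) and the standard library are available. Lean on these libraries where they do the work, as an engineer would, in place of code of your own. Each camera call takes 0.05 s, during which the arm holds its last target. There are 200 camera calls.

### The job

I want both hands free to leaf through the slides in the grey file box on the wooden riser, but my loupe is standing on its lid. Lift the loupe off and set it gently (not dropped) into the round recess of the wooden tray on the front ledge, wide clear skirt down and eyepiece up, fully home, and let go of it; then lift the lid by the tab at its front to about 50 degrees and keep it there for me, because it has no stay and drops shut. Finish while still holding the lid open, never let it fall, and leave the mug, the pen pot, the memory stick and the binder clip where they are.

Things in the scene. Friction and masses are not known exactly. Their poses are not given: they have to be found in the camera images.
- loupe: stand loupe, 46 mm tall: a clear round skirt 47 mm across and 12 mm tall at the bottom, above it a plain black barrel 36 mm across up to the eyepiece glass at the top. Origin at the centre of the skirt's underside, z towards the eyepiece. About 70 g. It starts standing on the lid, skirt down, anywhere along it.
- slide_box: grey plastic file box for slides, 62 (x) by 130 (y) by 60 mm tall, fixed on the riser; with its shut lid (part of it) it is 68 mm tall. Origin at the centre of its underside; its front, with the lid's pull tab, faces -x of its frame and the hinge is along its rear (+x) top edge. Its underside is 85 mm above the worktop.
- hinge (a point): middle of the lid's hinge axis, fixed to the box: 31 mm behind the box's origin (+x of the box) and 60 mm above it; the axis runs along the box's y.
- lid (a joint): opening angle of the box's lid in rad: 0 shut, grows as its front rises, stop at 1.4; 50 degrees is 0.873. Grey plate 64 by 132 mm, 8 mm thick, about 0.15 kg; its underside is level with the hinge axis while shut. No stay and almost no friction: it falls shut from any angle.
- tab (a point): point to hold on the lid's pull tab: 84 mm from the hinge axis, mid-width, mid-thickness (4 mm above the underside), 10 mm from the free end; moves with the lid. The tab is 24 mm wide (along the hinge), 8 mm thick and sticks out 31 mm beyond the plate's front edge, level with it: pinch it across its width from above; it can pivot between the fingers as the lid swings.
- tray: wooden tray 68 (x) by 100 (y) by 14 mm tall, fixed on the front ledge in front of the green panel. Origin at the centre of its underside. It has a round recess for the loupe and a narrow rectangular one that holds a memory stick.
- recess (a point): centre of the floor of the tray's round recess: 50 mm across, 8 mm deep, its floor 6 mm above the worktop; 19 mm from the tray's origin towards -y of the tray.
- panel_edge (a point): point on the top edge of the fixed green stair panel that stands along y between the front ledge (x 0.34 to 0.43) and the desk behind; the panel fills x = 0.430 to 0.449. Its straight top edge slopes: 0.09 m above the worktop at y = 0.36, 0.16 at y = 0.25 (this point), 0.22 at y = 0.15, higher farther right. Cross it high enough for fingers and gripper body.
- riser: low wooden desk riser, 190 (x) by 200 (y) by 85 mm tall, fixed, carries the slide box. Origin at the centre of its underside.
- usb_stick: black memory stick 18 by 49 by 9 mm lying in the tray's rectangular recess, its top about 15 mm above the worktop; stays there. Origin at its underside.
- binder_clip: black binder clip, about 25 by 23 by 28 mm, standing on the riser; stays there. Origin at its underside.
- mug: green and white mug, 86 mm across, 88 mm tall, on the front ledge; stays there. Origin at its underside.
- pen_pot: green pot with pens, 80 mm across, 146 mm tall, on the front ledge; stays there. Origin at its underside.
Things that resemble listed ones, but are neither listed nor needed, are in the scene too. What is shaped like the loupe but pink or purple is not meant.

How it is judged:
On the way, in this order (a step that is already met when the one before it is completed fails the run):
1. the loupe, still in the fingers, has been lowered to within 6 mm of the floor of the round recess, skirt down (z of loupe in the frame of recess below 0.006 m and horizontal distance between loupe and recess below 0.006 m and angle between loupe's own z axis and vertical below 0.25 rad and contact force between the fingers and loupe above 0.3 N), for 0.02 s.
2. the loupe stands in the recess, fully home, skirt down, let go, while the lid is still shut (z of loupe in the frame of recess below 0.002 m and horizontal distance between loupe and recess below 0.004 m and angle between loupe's own z axis and vertical below 0.06 rad and contact force between the fingers and loupe below 0.05 N and value of joint lid below 0.1 rad), for 0.2 s.
At the end, for the whole second after the job is handed in: the fingers hold the lid still at 50 degrees, give or take 6 (0.768 to 0.977 rad), and the loupe stands in the tray's round recess, skirt down and fully home (within 2 mm of its floor, upright within 3 degrees) (value of joint lid between 0.768 and 0.977 rad and velocity of joint lid between -0.1 and 0.1 rad/s and contact force between the fingers and slide_box above 0.3 N and z of loupe in the frame of recess below 0.002 m and horizontal distance between loupe and recess below 0.004 m and angle between loupe's own z axis and vertical below 0.06 rad); the arm keeps its last pose, push and grip.
It fails at once if the lid is let fall (swings shut faster than 1.5 rad/s) (velocity of joint lid below -1.5 rad/s).
It fails at once if the mug, pen pot, memory stick or binder clip is moved by more than 15 mm (distance of any of mug, pen_pot, usb_stick, binder_clip from where it was at the start of the episode above 0.015 m).
It also fails if it takes over 64 s, if anything falls off the work surface, if the arm or the gripper's body presses on something with over 40 N, if the wrist force passes 120 N, or if a joint passes its speed limit or range.

## Working session

There is one attempt and no reset: what is moved stays moved. The work goes in short steps, Python scripts to look and compute and a shell command to move; the robot and the scene stay as the last step left them, time stands still between calls to the robot, and variables do not carry over. Pictures are saved under pics/ and viewed, at most 10 in all, crops included, and the job is handed in when it is done.

```bash
mkdir -p pics
cat > h.py <<'E'
import numpy as np, cv2
from workcell import get_obs, cams, arm
def grab(n):
    c=cams.camera(n); np.savez('/tmp/'+n+'.npz',**{k:np.asarray(v) for k,v in c.items()}); return c
def load(n): return dict(np.load('/tmp/'+n+'.npz'))
def pts(c):
    K,R,t,d=c['intrinsics'],c['R'],c['t'],c['range_z']
    v,u=np.indices(d.shape); P=np.stack([(u-K[0,2])/K[0,0]*d,(v-K[1,2])/K[1,1]*d,d],-1)
    W=(P-t)@R; W[d==0]=np.nan; return W
E
python3 - <<'E'
from h import *
a=grab('scene');b=grab('top')
for n,c in(('scene',a),('top',b)):
    cv2.imwrite(f'pics/{n}0.png',cv2.resize(c['image'],(800,600)))
    print(n,-c['R'].T@c['t'],c['intrinsics'][0,0])
o=get_obs();print({k:o[k] for k in('time','ee_pos','eef_rot','width','wrist_force')},arm.tcp_to_grasp)
E
```

```text
scene [0.62019872 1.02387092 0.64939857] 368.00666315432954
top [0.51079182 0.07531514 1.04209502] 410.3830464114014
{'time': 0.1, 'ee_pos': array([0.20028666, 0.59134833, 0.23042445]), 'eef_rot': array([-3.30727062e-04,  1.62666031e-01,  9.86680682e-01, -9.41139810e-04]), 'width': 0.9972068441372878, 'wrist_force': array([-0.68801299, -0.48601388, -0.10393136])} 0.0187
```

View pics/scene0.png

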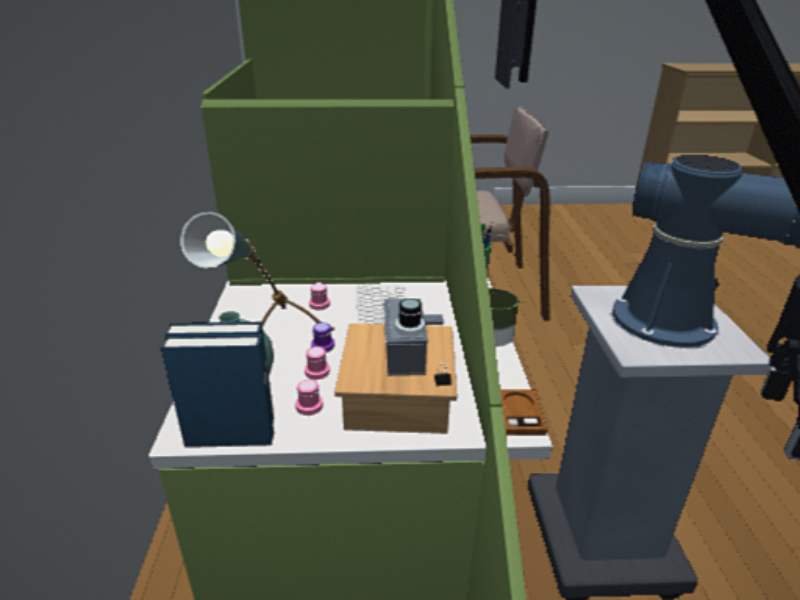

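View pics/top0.png

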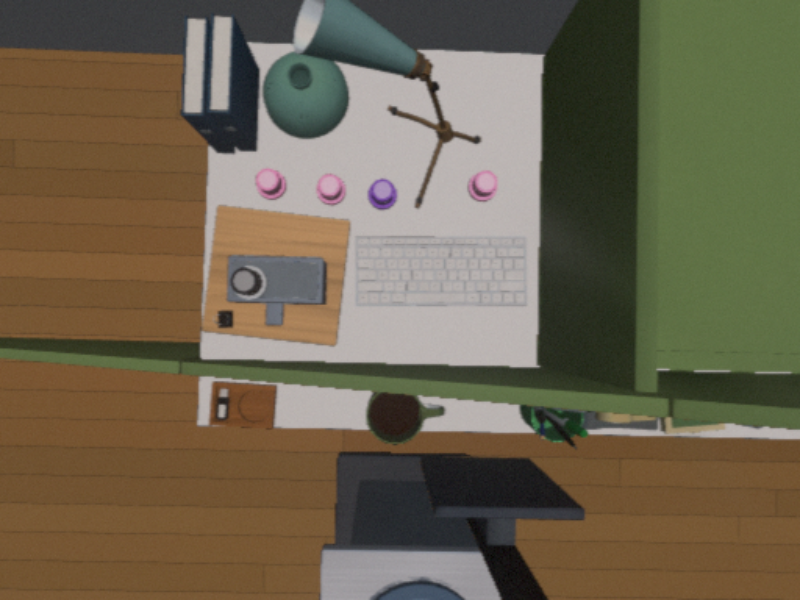

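The scene view shows the black loupe at (410,312) on the grey box, the tray at (523,410) and the clip at (442,377). The top view shows the loupe at (246,281), lid centre about (277,280), tab (274,314), tray (243,406) with its recess near (256,407), and the clip at (225,319).

Run:
```python
from h import *
for n in('top','scene'):
    c=load(n);W=pts(c);im=c['image'].astype(int)
    inb=lambda x0,x1,y0,y1,z0,z1:(W[...,0]>x0)&(W[...,0]<x1)&(W[...,1]>y0)&(W[...,1]<y1)&(W[...,2]>z0)&(W[...,2]<z1)
    box=(0.45,0.7,0.15,0.5)
    m=inb(*box,.185,.215);print(n,'eyepiece',m.sum(),np.nanmean(W[m],0),np.ptp(W[m],axis=0))
    m=inb(*box,.158,.185);p=W[m]; print('loupe body',m.sum(),(p.max(0)+p.min(0))/2,np.ptp(p,axis=0))
    m=inb(*box,.146,.157);p=W[m].astype(np.float32);print('lid',m.sum(),cv2.minAreaRect(p[:,:2]*1000),np.median(p[:,2]), 'tabtip',p[p[:,0].argsort()[:8]].mean(0))
    # plate only
    q=p[p[:,0]>p[:,0].min()+.036];print('plate',cv2.minAreaRect(q[:,:2]*1000))
    m=inb(.33,.432,.25,.45,.010,.03);p=W[m].astype(np.float32)
    if len(p)>20:print('tray',m.sum(),cv2.minAreaRect(p[:,:2]*1000),np.median(p[:,2]))
    m=inb(.33,.432,.25,.45,.002,.0095);p=W[m]
    if len(p)>5:print('recess floor',m.sum(),np.median(p,0),(p.max(0)+p.min(0))/2,np.ptp(p,axis=0))
c=load('top');i=c['image']
A=cv2.resize(i[228:282,120:190],None,fx=8,fy=8,interpolation=cv2.INTER_CUBIC)
cv2.imwrite('pics/traycrop.png',A)
A=cv2.resize(i[150:225,130:225],None,fx=8,fy=8,interpolation=cv2.INTER_CUBIC)
cv2.imwrite('pics/boxcrop.png',A)
```

```text
top eyepiece 261 [0.56247311 0.25666552 0.19908604] [0.03543789 0.0350043  0.0154372 ]
loupe body 144 [0.56293993 0.22295264 0.17143878] [0.04506068 0.10809805 0.02632729]
lid 1569 ((555.12353515625, 224.75900268554688), (95.60079193115234, 131.7276153564453), 1.1294227838516235) 0.15341522 tabtip [0.5073243  0.2270187  0.15276645]
plate ((572.73828125, 225.02609252929688), (59.48128128051758, 132.1910400390625), 0.18060797452926636)
tray 685 ((377.0863037109375, 296.20989990234375), (93.82884216308594, 68.75274658203125), 87.43844604492188) 0.0142764365
recess floor 436 [0.37884291 0.28336348 0.00589157] [0.38095439 0.30788245 0.00573526] [0.07692864 0.11533971 0.00746919]
scene eyepiece 151 [0.56263663 0.26325624 0.19574107] [0.03235402 0.03690805 0.01607244]
loupe body 184 [0.56269759 0.2647835  0.1714765 ] [0.04495737 0.03822268 0.02687536]
lid 475 ((553.9967041015625, 225.78817749023438), (133.6786651611328, 95.3185806274414), 88.54714965820312) 0.15271004 tabtip [0.50747186 0.22641455 0.15168187]
plate ((572.2211303710938, 225.45602416992188), (58.979122161865234, 134.5336456298828), 0.370920330286026)
tray 413 ((375.1053161621094, 296.5794677734375), (93.90026092529297, 66.42000579833984), 87.16213989257812) 0.013366907
recess floor 226 [0.37461364 0.2765438  0.0058593 ] [0.37690414 0.30682703 0.00575232] [0.06530211 0.1134225  0.00742583]
```

View pics/traycrop.png

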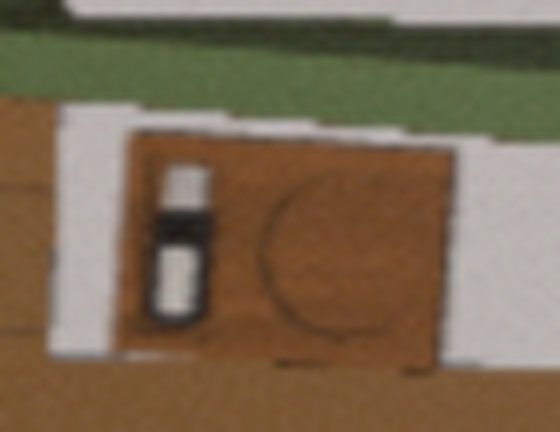

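View pics/boxcrop.png

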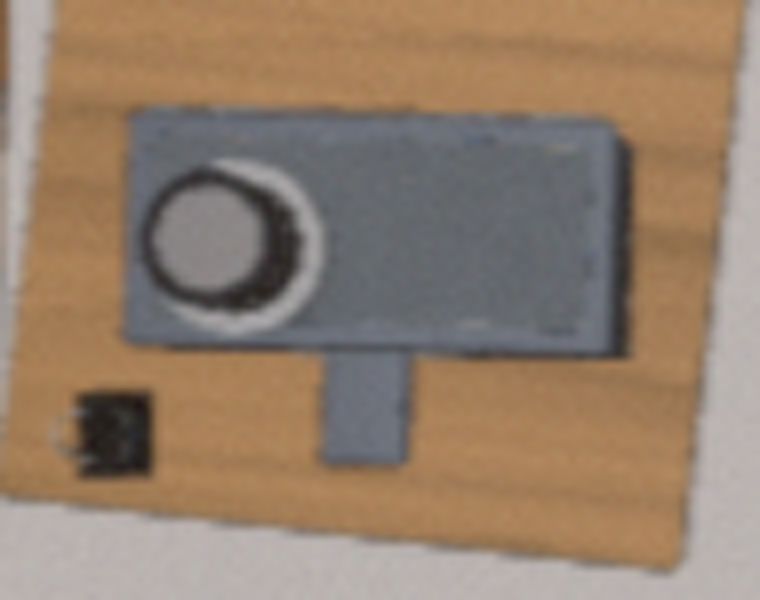

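The tray crop shows the tray's corners at (132,131), (456,150), (438,368), (113,350), the recess circle centred near (347,255), and the stick at left. The box crop shows the eyepiece centred at (208,238), the skirt around (235,245), the tab between columns 322–410 ending at row 465, and the clip at (113,433).

Run:
```python
from h import *
c=load('top')
def bp(uv,z,c=c):
    K,R,t=c['intrinsics'],c['R'],c['t'];d=R.T@np.linalg.inv(K)@[uv[0],uv[1],1];o=-R.T@t
    return (o+d*(z-o[2])/d[2]).round(4)
T=lambda x,y:((x+.5)/8-.5+120,(y+.5)/8-.5+228)
B=lambda x,y:((x+.5)/8-.5+130,(y+.5)/8-.5+150)
P=[bp(T(*p),z) for p,z in(((132,131),.014),((456,150),.007),((438,368),.007),((113,350),.014))]
print('tray corners',P,'centre',np.mean(P,0))
print('recess rim',bp(T(347,255),.014),'left',bp(T(262,254),.014),'bottom',bp(T(347,337),.014),'top',bp(T(335,172),.014))
print('eyepiece',bp(B(208,238),.199),'barrel top L/R/T/B',bp(B(143,240),.196),bp(B(208,168),.196),bp(B(208,310),.196))
print('skirt right/top/bot',bp(B(325,245),.165),bp(B(238,158),.165),bp(B(238,335),.165))
print('tab',bp(B(322,420),.153),bp(B(410,420),.153),bp(B(365,465),.153))
print('lid',[bp(B(*p),.153) for p in((130,108),(612,122),(612,354),(125,343))]); print('clip',bp(B(113,433),.1))
for n in('top','scene'):
    W=pts(load(n));m=(np.hypot(W[...,0]-.5627,W[...,1]-.262)<.025)&(W[...,2]>.196)&(W[...,2]<.203)
    p=W[m].astype(np.float32)*1000;print(n,'eyepiece top',m.sum(),cv2.minEnclosingCircle(p[:,:2]),p.mean(0))
```

```text
tray corners [array([0.4131, 0.3394, 0.014 ]), array([0.409 , 0.2408, 0.007 ]), array([0.3414, 0.244 , 0.007 ]), array([0.3459, 0.3425, 0.014 ])] centre [0.37735  0.291675 0.0105  ]
recess rim [0.3766 0.272  0.014 ] left [0.3763 0.2981 0.014 ] bottom [0.3515 0.2711 0.014 ] top [0.402  0.2766 0.014 ]
eyepiece [0.563  0.2576 0.199 ] barrel top L/R/T/B [0.5622 0.2747 0.196 ] [0.5812 0.2589 0.196 ] [0.5447 0.2575 0.196 ]
skirt right/top/bot [0.5642 0.234  0.165 ] [0.5867 0.2578 0.165 ] [0.5396 0.2561 0.165 ]
tab [0.5177 0.2352 0.153 ] [0.5184 0.2117 0.153 ] [0.5059 0.2233 0.153 ]
lid [array([0.6004, 0.2897, 0.153 ]), array([0.6005, 0.1601, 0.153 ]), array([0.5377, 0.1581, 0.153 ]), array([0.537 , 0.2886, 0.153 ])]
clip [0.5128 0.3037 0.1   ]Traceback (most recent call last):
  File "<stdin>", line 17, in <module>
cv2.error: OpenCV(4.12.0) /io/opencv/modules/imgproc/src/shapedescr.cpp:201: error: (-215:Assertion failed) count >= 0 && (depth == CV_32F || depth == CV_32S) in function 'minEnclosingCircle'
```

```bash
python3 -m jog '[{"dz":50,"yaw":8,"grip":60},{"dz":70,"yaw":16},{"dx":360,"dy":-334,"dz":70,"yaw":18.7},{"dx":360,"dy":-334,"dz":70,"yaw":18.7},{"dx":360,"dy":-334,"dz":70,"yaw":18.7},{"dx":360,"dy":-334,"dz":70,"yaw":18.7},{"dx":360,"dy":-334,"dz":70,"yaw":18.7},{"dx":360,"dy":-334,"dz":70,"yaw":18.7},{"dx":360,"dy":-334,"dz":70,"yaw":18.7},{"dx":360,"dy":-334,"dz":70,"yaw":18.7},{"dx":360,"dy":-334,"dz":70,"yaw":18.7},{"dx":360,"dy":-334,"dz":70,"yaw":18.7}]' 30
python3 - <<'E'
from h import *
o=get_obs();print(o['ee_pos'],o['eef_rot'])
a=grab('scene');cv2.imwrite('pics/s1.png',cv2.resize(a['image'][130:290,180:380],(800,640))[:600])
E
```

```text
[0.20028666 0.59134833 0.23042445] [-3.30727062e-04  1.62666031e-01  9.86680682e-01 -9.41139810e-04]$[0]: bad value
```

```bash
python3 -m jog '[{"grip":60,"dx":0,"dy":0,"dz":50,"yaw":8},{"grip":60,"dx":0,"dy":0,"dz":70,"yaw":16}]' 30; python3 -m jog --help | head -20
```

```text
time: 0.35
ee_pos: [0.2012, 0.5931, 0.3041]
eef_rot: [0.001, 0.021, 1.0, 0.002]
wrist_force: [1.5, 0.4, 1.6]
width: 0.708
gripper_force: 0.0invalid input: not JSON, or not a number
```

```bash
python3 -m jog '[{"grip":60,"dx":362,"dy":-335,"dz":0,"yaw":2.5},{"grip":60,"dx":362,"dy":-335,"dz":0,"yaw":2.5},{"grip":60,"dx":362,"dy":-335,"dz":0,"yaw":2.5},{"grip":60,"dx":362,"dy":-335,"dz":0,"yaw":2.5},{"grip":60,"dx":362,"dy":-335,"dz":0,"yaw":2.5},{"grip":60,"dx":362,"dy":-335,"dz":0,"yaw":2.5},{"grip":60,"dx":362,"dy":-335,"dz":0,"yaw":2.5},{"grip":60,"dx":362,"dy":-335,"dz":0,"yaw":2.5},{"grip":60,"dx":362,"dy":-335,"dz":0,"yaw":2.5},{"grip":60,"dx":362,"dy":-335,"dz":0,"yaw":2.5},{"grip":60,"dx":362,"dy":-335,"dz":0,"yaw":2.5},{"grip":60,"dx":362,"dy":-335,"dz":0,"yaw":2.5}]' 30
python3 - <<'E'
from h import *
o=get_obs();print(o['ee_pos'],o['eef_rot'])
a=grab('scene');cv2.imwrite('pics/s1.png',cv2.resize(a['image'][130:280,180:380],(800,600)))
E
```

```text
time: 1.55
ee_pos: [0.5628, 0.2559, 0.3006]
eef_rot: [-0.001, 0.003, 1.0, 0.0]
wrist_force: [0.0, 0.5, -0.4]
width: 0.703
gripper_force: 0.0
[0.56280952 0.25591214 0.30058801] [-8.81709132e-04  3.20310005e-03  9.99994480e-01  4.81458152e-05]
```

View pics/s1.png

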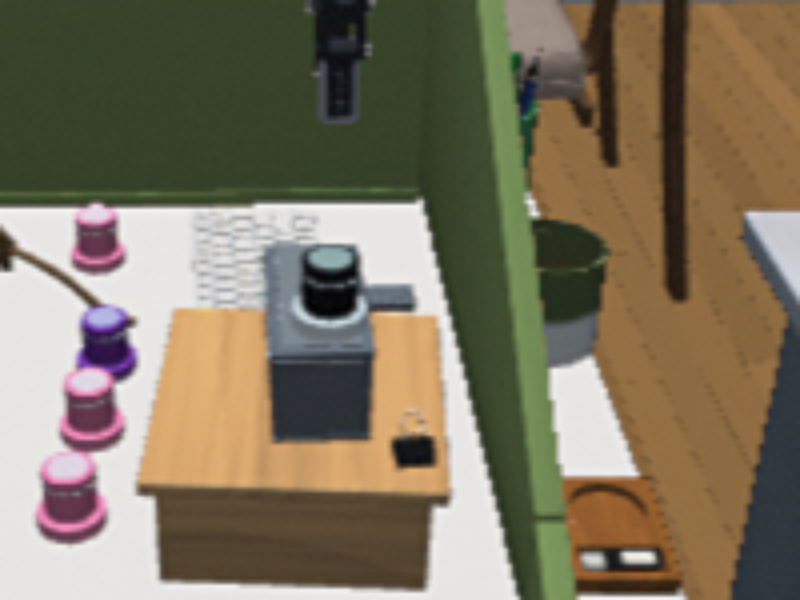

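The fingers stand at (338,90), in line with the loupe at (331,280), with nothing in the way. Descending to grasp.

```bash
python3 -m jog '[{"grip":60,"dx":0,"dy":1,"dz":-45,"yaw":0},{"grip":60,"dx":0,"dy":1,"dz":-85,"yaw":0},{"grip":60,"dx":0,"dy":1,"dz":-110,"yaw":0},{"grip":60,"dx":0,"dy":1,"dz":-125,"yaw":0},{"grip":60,"dx":0,"dy":1,"dz":-131,"yaw":0},{"grip":60,"dx":0,"dy":1,"dz":-131,"yaw":0}]' && python3 -m jog '[{"grip":40,"dx":0,"dy":0,"dz":0,"yaw":0},{"grip":30,"dx":0,"dy":0,"dz":0,"yaw":0},{"grip":30,"dx":0,"dy":0,"dz":0,"yaw":0},{"grip":30,"dx":0,"dy":0,"dz":0,"yaw":0},{"grip":30,"dx":0,"dy":0,"dz":0,"yaw":0},{"grip":30,"dx":0,"dy":0,"dz":0,"yaw":0},{"grip":30,"dx":0,"dy":0,"dz":0,"yaw":0}]' 30
```

```text
time: 2.2
ee_pos: [0.5612, 0.259, 0.1698]
eef_rot: [-0.001, 0.001, 1.0, -0.0]
wrist_force: [0.4, 0.3, -0.1]
width: 0.699
gripper_force: 0.0
time: 2.9
ee_pos: [0.5632, 0.2584, 0.1719]
eef_rot: [0.001, 0.002, 1.0, 0.001]
wrist_force: [-1.0, 1.7, 6.1]
width: 0.409
gripper_force: 31.7
```

```bash
python3 -m jog '[{"grip":30,"dx":0,"dy":0,"dz":20,"yaw":0},{"grip":30,"dx":0,"dy":0,"dz":60,"yaw":0},{"grip":30,"dx":0,"dy":0,"dz":100,"yaw":0},{"grip":30,"dx":0,"dy":0,"dz":130,"yaw":0},{"grip":30,"dx":-45,"dy":4,"dz":130,"yaw":0},{"grip":30,"dx":-90,"dy":8,"dz":130,"yaw":0},{"grip":30,"dx":-135,"dy":12,"dz":130,"yaw":0},{"grip":30,"dx":-175,"dy":15,"dz":130,"yaw":0},{"grip":30,"dx":-186,"dy":15,"dz":130,"yaw":0},{"grip":30,"dx":-186,"dy":15,"dz":130,"yaw":0},{"grip":30,"dx":-186,"dy":15,"dz":130,"yaw":0}]' && python3 -m jog '[{"grip":30,"dx":0,"dy":0,"dz":-40,"yaw":0},{"grip":30,"dx":0,"dy":0,"dz":-80,"yaw":0},{"grip":30,"dx":0,"dy":0,"dz":-120,"yaw":0},{"grip":30,"dx":0,"dy":0,"dz":-160,"yaw":0},{"grip":30,"dx":0,"dy":0,"dz":-200,"yaw":0},{"grip":30,"dx":0,"dy":0,"dz":-225,"yaw":0},{"grip":30,"dx":0,"dy":0,"dz":-240,"yaw":0},{"grip":30,"dx":0,"dy":0,"dz":-240,"yaw":0},{"grip":30,"dx":0,"dy":0,"dz":-240,"yaw":0}]'
python3 - <<'E'
from h import *
a=grab('scene');b=grab('top')
A=cv2.resize(a['image'][200:290,290:380],(600,600),interpolation=cv2.INTER_CUBIC)
cv2.imwrite('pics/s2.png',A)
for n in ('top','scene'):
    W=pts(load(n));m=(np.abs(W[...,0]-.377)<.035)&(np.abs(W[...,1]-.2725)<.035)&(W[...,2]>.025)&(W[...,2]<.05)
    p=W[m];print(n,m.sum(),[ (p[:,i].min().round(4),p[:,i].max().round(4)) for i in range(3)])
print(np.mean([get_obs()['ee_pos'] for _ in range(5)],0))
E
```

```text
time: 4.0
ee_pos: [0.3781, 0.2731, 0.3008]
eef_rot: [0.001, 0.002, 1.0, 0.0]
wrist_force: [0.8, 0.3, -1.6]
width: 0.407
gripper_force: 31.0
time: 4.9
ee_pos: [0.3783, 0.273, 0.0598]
eef_rot: [0.0, 0.002, 1.0, 0.0]
wrist_force: [-0.4, 0.6, -0.2]
width: 0.41
gripper_force: 30.9
top 11 [(np.float64(0.3846), np.float64(0.401)), (np.float64(0.2538), np.float64(0.2708)), (np.float64(0.042), np.float64(0.0499))]
scene 45 [(np.float64(0.3582), np.float64(0.4004)), (np.float64(0.2756), np.float64(0.2985)), (np.float64(0.0404), np.float64(0.0497))]
[0.37818656 0.27319768 0.06087852]
```

View pics/s2.png

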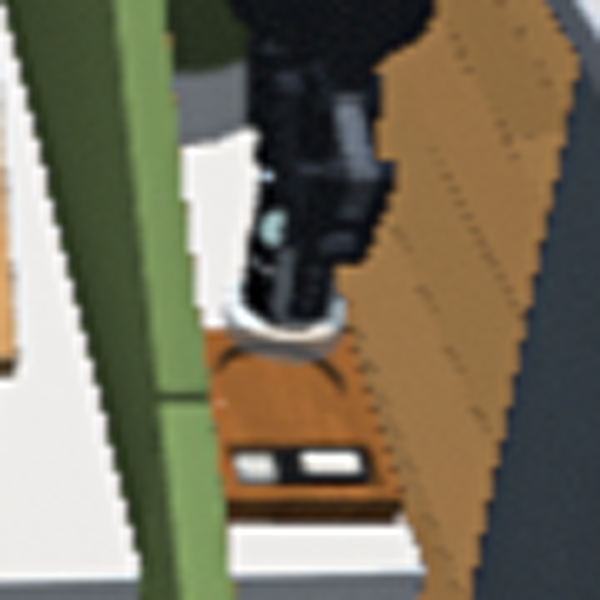

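The loupe is held upright above the tray; its skirt spans columns 228–345 near row 320, and the recess arc behind it spans about 215–345. I'll check both against overlaid circles.

Run:
```python
from h import *
import os
def circ(c,x,y,z,r):
    a=np.linspace(0,2*np.pi,80);X=np.stack([x+r*np.cos(a),y+r*np.sin(a),0*a+z],1)
    P=X@c['R'].T+c['t'];uv=P@c['intrinsics'].T;return uv[:,:2]/uv[:,2:]
def pan(img,c,rings,u0,v0,w,h,s):
    A=cv2.resize(img[v0:v0+h,u0:u0+w],None,fx=s,fy=s,interpolation=cv2.INTER_CUBIC)
    for (x,y,z,r),col in rings:
        q=((circ(c,x,y,z,r)-[u0,v0]+.5)*s-.5);cv2.polylines(A,[(q*16).round().astype(np.int32)],True,col,1,cv2.LINE_AA,4)
    return A
c=load('scene'); s0=cv2.imread('pics/s1.png'); s0=cv2.resize(s0,(200,150),interpolation=cv2.INTER_AREA)
full=c['image'].copy(); full[130:280,180:380]=s0
r=[((.3766,.2725,.014,.025),(0,255,255))]
k=[((.378,.273,.0435,.0235),(0,255,255)),((.378,.273,.0555,.0235),(255,0,255))]
L=pan(full,c,r,315,240,40,40,10);R=pan(c['image'],c,k,315,225,40,40,10)
cv2.imwrite('pics/ov.png',np.hstack([L,R]))
```

```text
(no output)
```

View pics/ov.png

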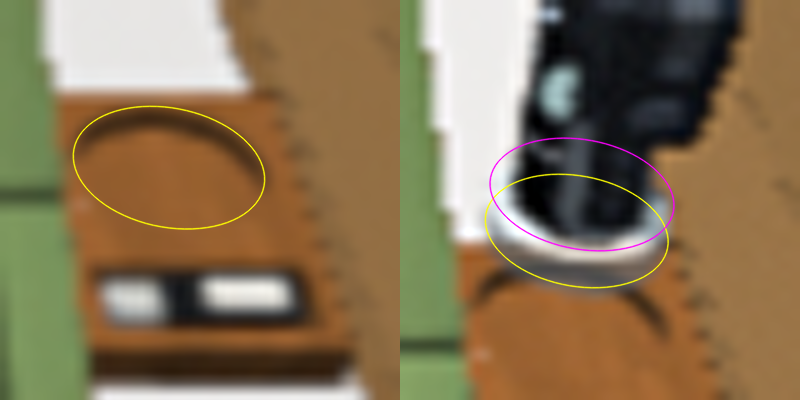

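```bash
python3 -m jog '[{"grip":30,"dx":-1,"dy":0,"dz":-15,"yaw":0},{"grip":30,"dx":-1,"dy":0,"dz":-25,"yaw":0},{"grip":30,"dx":-1,"dy":0,"dz":-29,"yaw":0},{"grip":30,"dx":-1,"dy":0,"dz":-31,"yaw":0},{"grip":30,"dx":-1,"dy":0,"dz":-33,"yaw":0},{"grip":30,"dx":-1,"dy":0,"dz":-33,"yaw":0},{"grip":30,"dx":-1,"dy":0,"dz":-33,"yaw":0}]'
```

```text
time: 5.7
ee_pos: [0.3758, 0.273, 0.0275]
eef_rot: [0.0, 0.002, 1.0, 0.0]
wrist_force: [0.1, -0.0, -1.4]
width: 0.411
gripper_force: 31.0
```

```bash
python3 -m jog '[{"grip":30,"dx":0,"dy":0,"dz":-1,"yaw":0},{"grip":30,"dx":0,"dy":0,"dz":-2,"yaw":0},{"grip":30,"dx":0,"dy":0,"dz":-3,"yaw":0},{"grip":30,"dx":0,"dy":0,"dz":-4,"yaw":0},{"grip":30,"dx":0,"dy":0,"dz":-4,"yaw":0},{"grip":30,"dx":0,"dy":0,"dz":-4,"yaw":0}]'
```

```text
time: 6.3
ee_pos: [0.3756, 0.2729, 0.0248]
eef_rot: [0.001, 0.002, 1.0, 0.0]
wrist_force: [-2.4, -1.2, 15.5]
width: 0.408
gripper_force: 32.7
```

```bash
python3 -m jog '[{"grip":30,"dx":0,"dy":0,"dz":-1,"yaw":0},{"grip":30,"dx":0,"dy":0,"dz":-1,"yaw":0},{"grip":30,"dx":0,"dy":0,"dz":-1,"yaw":0}]'
```

```text
time: 6.6
ee_pos: [0.3756, 0.273, 0.0248]
eef_rot: [0.001, 0.002, 1.0, 0.0]
wrist_force: [-2.6, -1.1, 25.0]
width: 0.409
gripper_force: 33.7
```

Contact with the floor: 0.0248 − 0.0189 = 0.006, so it is home. Easing the push, then releasing.

```bash
python3 -m jog '[{"grip":30,"dx":0,"dy":0,"dz":1.5,"yaw":0},{"grip":30,"dx":0,"dy":0,"dz":1.5,"yaw":0},{"grip":40,"dx":0,"dy":0,"dz":1.5,"yaw":0},{"grip":46,"dx":0,"dy":0,"dz":1.5,"yaw":0},{"grip":54,"dx":0,"dy":0,"dz":1.5,"yaw":0},{"grip":54,"dx":0,"dy":0,"dz":1.5,"yaw":0},{"grip":54,"dx":0,"dy":0,"dz":1.5,"yaw":0},{"grip":54,"dx":0,"dy":0,"dz":15,"yaw":0},{"grip":54,"dx":0,"dy":0,"dz":35,"yaw":0},{"grip":54,"dx":0,"dy":0,"dz":80,"yaw":0},{"grip":54,"dx":0,"dy":0,"dz":120,"yaw":0},{"grip":54,"dx":0,"dy":0,"dz":160,"yaw":0}]'
python3 - <<'E'
from h import *
for n in ('top','scene'):
    c=grab(n);W=pts(c);m=(np.abs(W[...,0]-.377)<.025)&(np.abs(W[...,1]-.2725)<.03)&(W[...,2]>.046)&(W[...,2]<.056)
    p=W[m];print(n,m.sum(),p.mean(0),(p.max(0)+p.min(0))/2,p[:,2].std(),p[:,2].max())
cv2.imwrite('pics/s3.png',cv2.resize(c['image'][200:290,290:380],(600,600),interpolation=cv2.INTER_CUBIC))
E
```

```text
time: 7.8
ee_pos: [0.3751, 0.2727, 0.1836]
eef_rot: [-0.0, 0.002, 1.0, -0.0]
wrist_force: [1.3, -0.4, -0.1]
width: 0.63
gripper_force: 0.0
top 160 [0.3771929  0.27473147 0.05217062] [0.37719356 0.2755679  0.05117347] 0.001815491435662754 0.05594325421209792
scene 112 [0.37612711 0.27747483 0.05112148] [0.37532557 0.27588932 0.05046673] 0.0017098579953058956 0.054626544206790785
```

View pics/s3.png

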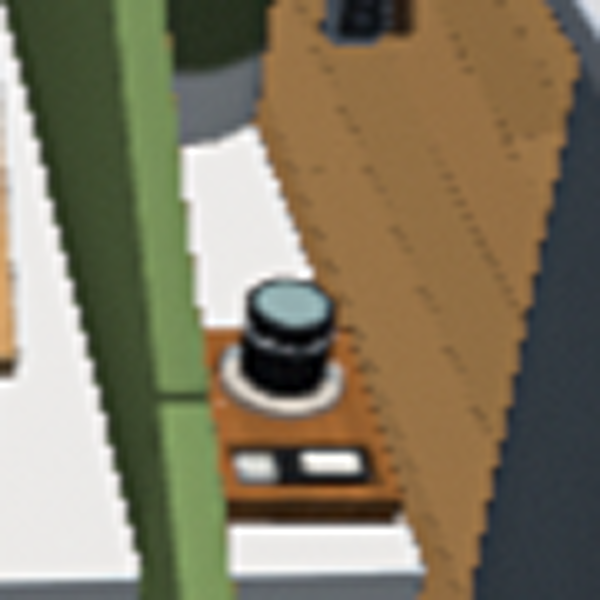

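The loupe stands upright in the recess at (285,350), eyepiece up and untouched, with its top at z = 0.052 as expected when home. Next, the tab.

```bash
python3 -m jog '[{"grip":50,"dx":0,"dy":0,"dz":50,"yaw":0},{"grip":50,"dx":0,"dy":0,"dz":96,"yaw":0},{"grip":50,"dx":0,"dy":-5,"dz":106,"yaw":0},{"grip":50,"dx":45,"dy":-20,"dz":106,"yaw":0},{"grip":50,"dx":90,"dy":-35,"dz":106,"yaw":0},{"grip":50,"dx":130,"dy":-48,"dz":106,"yaw":0},{"grip":50,"dx":140,"dy":-48,"dz":106,"yaw":0},{"grip":50,"dx":140,"dy":-48,"dz":60,"yaw":0},{"grip":50,"dx":140,"dy":-48,"dz":15,"yaw":0},{"grip":50,"dx":140,"dy":-48,"dz":15,"yaw":0},{"grip":50,"dx":140,"dy":-48,"dz":15,"yaw":0}]'
python3 - <<'E'
from h import *
c=grab('scene');cv2.imwrite('pics/s4.png',cv2.resize(c['image'][160:250,220:320],(800,600)[:2],interpolation=cv2.INTER_CUBIC))
E
```

```text
time: 9.0
ee_pos: [0.5144, 0.2249, 0.1963]
eef_rot: [-0.002, 0.002, 1.0, -0.0]
wrist_force: [0.2, 0.5, -0.4]
width: 0.586
gripper_force: 0.0
```

View pics/s4.png

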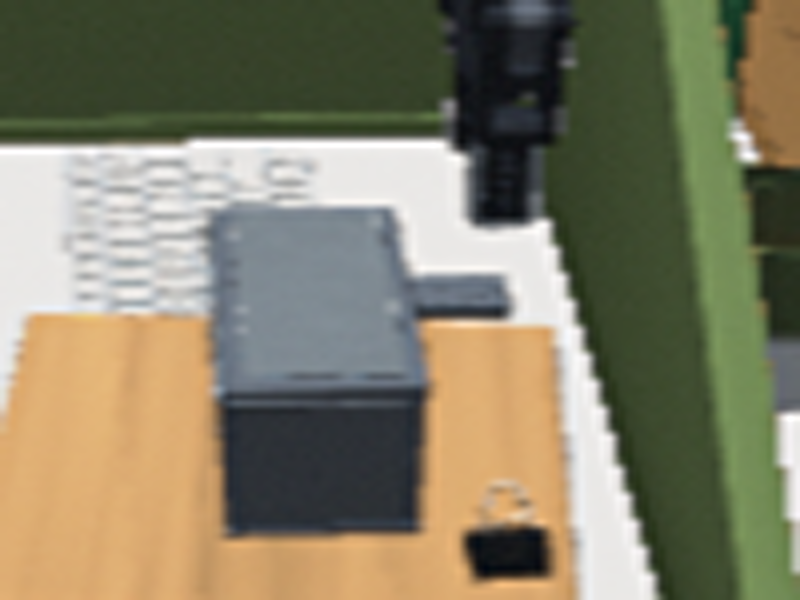

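The fingers are above the tab (tip at (510,297)) and the clip is clear at (510,550). I'll go 3 mm deeper along the tab, then down and pinch.

```bash
python3 -m jog '[{"grip":50,"dx":3,"dy":0,"dz":-30,"yaw":0},{"grip":50,"dx":3,"dy":0,"dz":-50,"yaw":0},{"grip":50,"dx":3,"dy":0,"dz":-62,"yaw":0},{"grip":50,"dx":3,"dy":0,"dz":-62,"yaw":0},{"grip":35,"dx":3,"dy":0,"dz":-62,"yaw":0},{"grip":15,"dx":3,"dy":0,"dz":-62,"yaw":0},{"grip":15,"dx":3,"dy":0,"dz":-62,"yaw":0},{"grip":15,"dx":3,"dy":0,"dz":-62,"yaw":0},{"grip":15,"dx":3,"dy":0,"dz":-62,"yaw":0},{"grip":15,"dx":3,"dy":0,"dz":-62,"yaw":0}]' 30
```

```text
time: 10.05
ee_pos: [0.5197, 0.2226, 0.1373]
eef_rot: [0.001, 0.001, 1.0, -0.002]
wrist_force: [0.4, -8.0, 4.0]
width: 0.271
gripper_force: 30.9
```

```bash
python3 -m jog '[{"grip":15,"dx":0.5,"dy":-2,"dz":7,"yaw":0},{"grip":15,"dx":2,"dy":-2,"dz":14.5,"yaw":0},{"grip":15,"dx":4,"dy":-2,"dz":21.5,"yaw":0},{"grip":15,"dx":6.5,"dy":-2,"dz":28.5,"yaw":0},{"grip":15,"dx":6.5,"dy":-2,"dz":28.5,"yaw":0},{"grip":15,"dx":6.5,"dy":-2,"dz":28.5,"yaw":0}]'
python3 - <<'E'
from h import *
for n in ('scene','top'):
    W=pts(grab(n));m=(W[...,0]>.53)&(W[...,0]<.6)&(((W[...,1]>.17)&(W[...,1]<.195))|((W[...,1]>.255)&(W[...,1]<.285)))&(W[...,2]>.154)&(W[...,2]<.26)
    p=W[m];print(n,m.sum(),np.degrees(np.arctan(-np.polyfit(p[:,0],p[:,2],1)[0])))
E
```

```text
time: 10.65
ee_pos: [0.526, 0.2226, 0.1644]
eef_rot: [0.001, 0.002, 1.0, -0.0]
wrist_force: [2.3, -4.0, -2.0]
width: 0.272
gripper_force: 30.1
scene 300 45.89201566162837
top 339 40.645709218878345
```

```bash
cat > ang.py <<'E'
from h import *
for n in ('scene','top'):
    c=grab(n);W=pts(c)
    for y0,y1 in((.165,.18),(.268,.285)):
        m=(W[...,0]>.54)&(W[...,0]<.625)&(W[...,1]>y0)&(W[...,1]<y1)&(W[...,2]>.148)&(W[...,2]<.24)
        p=W[m].astype(np.float32)
        if len(p)<10: continue
        vx,vz,x,z=cv2.fitLine(p[:,[0,2]],cv2.DIST_HUBER,0,.002,.001)[:,0]
        print(n,len(p),'deg',round(float(np.degrees(np.arctan(-vz/vx))),1),'ends',p[p[:,2].argmax()],p[p[:,2].argmin()])
    if n=='scene':cv2.imwrite('pics/s5.png',cv2.resize(c['image'][160:250,220:320],(800,600),interpolation=cv2.INTER_CUBIC))
E
python3 ang.py
```

```text
scene 65 deg 18.8 ends [0.54428    0.17042112 0.17317885] [0.600304   0.17235734 0.15066393]
scene 104 deg 18.8 ends [0.544506   0.27072674 0.17349264] [0.5979072  0.27123275 0.151761  ]
top 199 deg 18.4 ends [0.544597   0.17107807 0.17537986] [0.60185164 0.17993529 0.15123379]
top 13 deg 60.5 ends [0.59840107 0.27335486 0.15706074] [0.6013412  0.27058572 0.15060791]
```

View pics/s5.png

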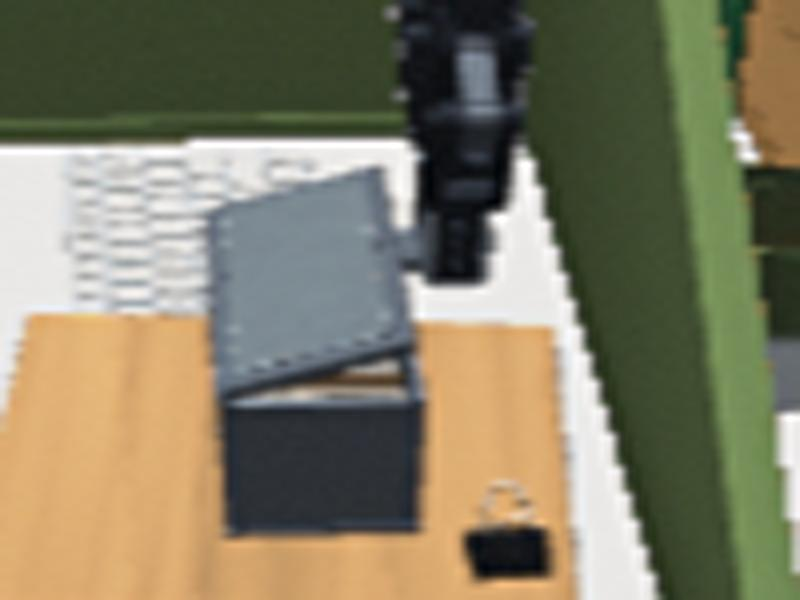

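The lid is open about 18.8° in the fingers and follows the arc, with the clip untouched. Continuing to 50°.

```bash
python3 -m jog '[{"grip":15,"dx":3,"dy":0,"dz":6.6,"yaw":0},{"grip":15,"dx":7,"dy":0,"dz":13,"yaw":0},{"grip":15,"dx":11,"dy":0,"dz":19,"yaw":0},{"grip":15,"dx":15.7,"dy":0,"dz":24.6,"yaw":0},{"grip":15,"dx":21,"dy":0,"dz":29.7,"yaw":0},{"grip":15,"dx":26.6,"dy":0,"dz":34.4,"yaw":0},{"grip":15,"dx":26.6,"dy":0,"dz":34.4,"yaw":0},{"grip":15,"dx":26.6,"dy":0,"dz":34.4,"yaw":0},{"grip":15,"dx":26.6,"dy":0,"dz":34.4,"yaw":0}]'; python3 ang.py
```

```text
time: 11.75
ee_pos: [0.5515, 0.2227, 0.1985]
eef_rot: [0.0, 0.002, 1.0, -0.0]
wrist_force: [0.4, -4.7, -2.8]
width: 0.268
gripper_force: 30.1
scene 50 deg 47.6 ends [0.56315523 0.16789226 0.19621103] [0.60304296 0.17520604 0.15238133]
scene 84 deg 47.5 ends [0.5601987  0.2799713  0.19643141] [0.6030886  0.28233698 0.1505113 ]
top 120 deg 48.2 ends [0.56220496 0.16921002 0.19782506] [0.6043381  0.17364395 0.15016043]
```

```bash
python3 -m jog '[{"grip":15,"dx":1.2,"dy":0,"dz":0.9,"yaw":0},{"grip":15,"dx":2.4,"dy":0,"dz":1.8,"yaw":0},{"grip":15,"dx":2.4,"dy":0,"dz":1.8,"yaw":0},{"grip":15,"dx":2.4,"dy":0,"dz":1.8,"yaw":0},{"grip":15,"dx":2.4,"dy":0,"dz":1.8,"yaw":0},{"grip":15,"dx":2.4,"dy":0,"dz":1.8,"yaw":0},{"grip":15,"dx":2.4,"dy":0,"dz":1.8,"yaw":0}]'; python3 ang.py; python3 ang.py | head -1
python3 - <<'E'
from h import *
W=pts(load('scene'));m=(np.abs(W[...,0]-.377)<.025)&(np.abs(W[...,1]-.2725)<.03)&(W[...,2]>.046)&(W[...,2]<.056);print('loupe',W[m].mean(0))
E
```

```text
time: 12.55
ee_pos: [0.553, 0.2228, 0.1996]
eef_rot: [-0.001, 0.002, 1.0, -0.0]
wrist_force: [-2.9, -5.0, -2.8]
width: 0.27
gripper_force: 30.0
scene 49 deg 48.7 ends [0.56333    0.17051521 0.19759971] [0.60296834 0.17151429 0.15021928]
scene 79 deg 48.4 ends [0.5650256  0.28098357 0.19713904] [0.6030801  0.28196725 0.15026256]
top 116 deg 48.5 ends [0.5641591  0.16695668 0.20036866] [0.60421    0.1757406  0.15075515]
scene 48 deg 49.4 ends [0.56371343 0.1769641  0.19806267] [0.6031332  0.17895575 0.1514899 ]
loupe [0.37621438 0.2770707  0.05099916]
```

The lid is steady at about 49° and the loupe is in place, so I'm handing in.

```bash
python3 -c "
from workcell import arm
print(arm.sign_off())"
```

```text
the job is handed in; nothing more can be done
None
```

The loupe is standing fully home in the tray's round recess, skirt down and let go, and the gripper is holding the lid open by its tab at about 49°; the job is handed in, but no verdict came back.

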